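Unlock the indexing fixture and hold its index plunger drawn

TASK

Free the faceplate of the indexing fixture so that a colleague can turn it: slide the fixture's lock slide (black block on the flat steel fork) all the way to its end stop, away from the plunger, then take the plunger's round black knob and pull it straight up as far as it goes, so that the pin is clear of its hole. Finish while holding the knob fully up in the gripper: do not let go of it, and leave the lock slide at its end stop. Leave the other things on the bench where they lie.

Things in the scene. Friction and masses are not known exactly. Their poses are not given: they have to be found in the camera images.
- fixture: indexing fixture bolted to the bench, upright: steel base 190 x 300 x 15 mm; on its -y side a round steel faceplate (160 mm across, top 50 mm high, ring of holes) with a small end shield on it (to 90 mm high); on its +y side a grey bracket, arm 50 mm wide, top 90 mm high, over the faceplate's rim. Origin under the base. Plunger at x 0, y +10 mm; lock slide runs along +y on the arm
- lock_grip (a point): centre of the lock slide's grip: black block 24 mm (fixture x) by 16 mm (fixture y), reaching from 15 mm below this point (where it stands on a flat steel fork plate) to 17 mm above. At fixture x 0, y 75 mm + joint lock, height 114.5 mm. Nothing beside the grip is higher than the plate, except the plunger and, at y 142 mm, a low end stop (top 102 mm high)
- lock (a joint): travel of the lock slide along the fixture's +y, m: 0 = locked (fork's two tines over the plunger's collar, plunger cannot rise), 0.036 = at its end stop, fork clear of the plunger. Starts between 0 and 0.006. Stiff: about 2.5 N to move, stays where left.
- knob: the index plunger's black pull knob: upright cylinder 28 mm across, 38 mm high; origin at the centre of its underside, which is 110 mm above the bench when the plunger is seated (20 mm above the bracket's arm) and rises with it. Below it only a thin 12 mm stem and, on the arm, a 24 mm collar. z up.
- knob_center (a point): centre of the pull knob, 19 mm above its underside, on the plunger's axis (height 129 mm when seated)
- plunger (a joint): lift of the sprung index plunger straight up, m: 0 = pin seated 12 mm deep in its faceplate hole, 0.025 = fully drawn against its stop. The spring pulls it down with about 4 N at 0 and 9 N at 0.025 (plus 1 N weight); let go, it snaps back.
- bearing: bystander: steel bearing ring, 42 mm across, 14 mm high, lying on the fixture's base plate; origin under its centre
- wrench: bystander: steel wrench, 170 mm long, lying in front of the fixture
- screwdriver: bystander: screwdriver, 190 mm long, lying behind the fixture
- meter: bystander: black multimeter, 150 x 78 x 36 mm; origin under its centre
- impeller: bystander: aluminium motor fan wheel, 120 mm across, 32 mm high; origin under its centre
- cover: bystander: grey open terminal-box cover, 120 x 100 x 35 mm; origin under its centre
- cowl: bystander: grey round fan cowl, 164 mm across, 92 mm high; origin under its centre
- jar: bystander: clear jar, 64 mm across, 75 mm high; origin under its centre

How it is judged:
On the way, in this order (a step that is already met when the one before it is completed fails the run):
1. the lock slide is at its end stop (value of joint lock above 0.032 m), for 0.2 s.
2. the plunger is drawn fully up by its knob (value of joint plunger above 0.021 m and value of joint lock above 0.032 m and contact force between the fingers and knob above 4 N), for 0.3 s.
At the end, for the whole second after the job is handed in: the gripper's fingers still hold the knob (contact over 4 N) with the plunger lifted more than 21 of its 25 mm, and the lock slide stands beyond 32 of its 36 mm (all of step 2); the arm keeps its last pose, push and grip.
It fails at once if another thing on the bench is moved by more than 30 mm (distance of any of bearing, wrench, screwdriver, meter, impeller, cover, cowl, jar from where it was at the start of the episode above 0.03 m).
It also fails if it takes over 38 s, if anything falls off the work surface, if the arm or the gripper's body presses on something with over 40 N, if the wrist force passes 120 N, or if a joint passes its speed limit or range.

ROBOT

A 6-joint arm with a two-finger parallel gripper is mounted at the origin on the work surface. World frame = base frame: x ahead of the robot, y to its left, z up, the work surface at z = 0. Lengths are in m, angles in rad, forces in N, time in s.
With the tool pointing down it reaches from about 0.275 to 0.775 m from the base axis. Payload 14.6 kg.
Tool frame: the origin (TCP) lies at the very end of the fingers, on their centre line; the grasp point (between the pads) lies 19 mm behind it; z points along the fingers, y is the line along which they close (so a half turn about z gives the same grasp; the last joint's range is limited). The gripper opens to 85 mm and grips with 20 to 120 N. Pads are 22 mm wide; open, the fingers measure 114 mm over their backs; the gripper's body (76 mm by 85 mm) begins 54 mm behind the grasp point. The pads swing forward as they close: fully open they stand 13 mm farther back than shut.
Start: joints at [-0.155, 0.263, -0.048, 1.259, 0, 1.415], TCP at [0.525, -0, 0.231] pointing down, gripper open.
Joint ranges: [-2.65, 2.65], [-0.89, 1.7], [-1.18, 1.37], [-2.13, 2.11], [-1.35, 1.29], [-3.14, 3.14]. Speed limits (rad/s): [1.89, 1.89, 2.57, 2.79, 3.14, 3.14].

INTERFACE

Orientations are given as a 3x3 rotation matrix whose columns are the frame's x, y, z axes.
In Python, from bench import ctrl, viewer gives the robot as it stands.
- The arm moves only by the shell command python3 -m inch 'ROWS' [FORCE]. ROWS is a JSON object of lists of equal length, an entry for each row: "linear": the shift along the world's x, y, z as a fraction of full scale, a list of three; "dr": the turn, a rotation vector about the world's x, y, z as a fraction of full scale, a list of three; "jaw": the closure, from -1 (fully open) to 1 (shut). A call has 1 to 10 rows; each row is the pose to reach, as a shift and turn from the pose commanded when the call began; what a row does not reach only later rows make up. Full scale, the value 1, is 400 mm for a shift and 90 degrees for a turn. A row lasts 1/8 s, in which the tool goes at most 62.5 mm and 10.7 degrees, less where a joint would pass 70% of its speed; a pose out of reach is approached as far as the arm can. A call with a number of a shift or a turn outside -1 to 1 is refused whole. A call with a gripper value outside its range is refused whole. The fingers move at their own pace and stop on an object; FORCE is the grip in N (left out, the last holds). Time passes only in rows, so rows that repeat a pose let the fingers close. It gives the time, the measured TCP pose, the force, the opening and the grip force at its end, in the units of the state.
- ctrl.read_state(): the state, without advancing time (a new reading comes with each control period).
- viewer.read_camera(name): name is "scene" or "side" or "wrist"; returns the picture (400x640x3 uint8, red, green, blue); there is no depth.
- viewer.get_calibration(name): a dict with "intrinsics" (3x3 intrinsics, pixels), "R" (3x3) and "t" (3): a world point X has camera coordinates R X + t; the wrist camera has in their place "mount" (4x4, takes a point from camera to tool coordinates, whose origin is the TCP and whose axes are the flange's). Camera axes: x right, y down, z forward; pixel columns grow to the right and rows downward; lengths in m; the calibration is good to about 2 mm. The wrist camera is an equidistant fisheye: a pixel r from the principal point sees the ray r / f radians off the axis. A picture is of the moment at which its call begins: read the wrist's pose just before it. get_calibration takes no time and is no camera call.
- ctrl.close_job(): hands the job in; it is judged then, once.
Trained networks look in the newest picture that a camera, given by its name, has taken for a name from the list of things; names that differ only in an ending like _2 or _b are one class to them, and where a whole thing is asked for, a point or a joint stands for the part that bears it (a point fixed in the world has none). Each returns a list of dicts, best first, with "p" (0 to 1); they miss things now and then, are a little off and sometimes report something else, mostly with a low value. They report only what shows in the picture. A call takes as long as a camera call.
- viewer.masks_of(camera, thing): "region" (400x640 bool, what is visible of it) and "rect" ([centre column, centre row, width, height] in pixels, round what is visible of it).
The state is a dict: "time": time; "qpos": joint angles; "qd": joint speeds; "tau": joint torques, N m; "tcp_pos": TCP position; "tcp_rot": TCP orientation; "ft_force": force on the tool from outside, world axes, zero at the start; "ft_torque": the same for the moment, N m; "grip_width": finger opening in m; "gripper_force": force on a finger pad.
Only numpy, scipy, OpenCV 4.12 (cv2) and the standard library are available. Lean on these libraries where they do the work, as an engineer would, in place of code of your own. Each camera call takes 0.05 s, during which the arm holds its last target. There are 200 camera calls.

## Working session

There is one attempt and no reset: what is moved stays moved. The work goes in short steps, Python scripts to look and compute and a shell command to move; the robot and the scene stay as the last step left them, time stands still between calls to the robot, and variables do not carry over. Pictures are saved under pics/ and viewed, at most 10 in all, crops included, and the job is handed in when it is done.

```bash
mkdir -p pics; ls; python3 - <<'E'
from bench import ctrl, viewer
import cv2, numpy as np
s=ctrl.read_state(); print(s['tcp_pos'],s['tcp_rot'],s['time'],s['grip_width'])
for c in ("scene","side","wrist"):
    im=viewer.read_camera(c); cv2.imwrite(f"pics/{c}0.png",im[:,:,::-1])
    k=viewer.get_calibration(c); print(c,{a:np.round(b,4).tolist() if not isinstance(b,str) else b for a,b in k.items()})
    for n in ("fixture","knob","lock_grip"):
        for d in viewer.masks_of(c,n)[:2]: print(c,n,round(d['p'],2),np.round(d['rect']))
a=cv2.imread("pics/scene0.png");b=cv2.imread("pics/side0.png")
cv2.imwrite("pics/both.png",cv2.resize(np.vstack([a,b]),(480,600)))
E
```

```text
pics
[5.24718573e-01 5.37389611e-05 2.30824281e-01] [[-2.75415960e-05  9.99999431e-01 -1.06641798e-03]
 [ 9.99999981e-01  2.77500059e-05  1.95415544e-04]
 [ 1.95445026e-04 -1.06641258e-03 -9.99999412e-01]] 0.0 0.08519365277508156
scene {'intrinsics': [[407.0159, 0.0, 318.659], [0.0, 407.0159, 201.5647], [0.0, 0.0, 1.0]], 'R': [[0.5171, 0.8557, 0.0182], [0.6541, -0.3814, -0.6532], [-0.552, 0.3497, -0.757]], 't': [-0.2819, -0.3014, 1.7299]}
scene fixture 0.95 [296. 234.  96.  90.]
scene knob 0.53 [299. 213.   8.  22.]
scene lock_grip 0.61 [306. 204.  28.  26.]
scene lock_grip 0.47 [333. 219.  16.  14.]
side {'intrinsics': [[362.1161, 0.0, 320.9204], [0.0, 362.1161, 203.1118], [0.0, 0.0, 1.0]], 'R': [[0.8149, -0.5796, -0.0002], [-0.3592, -0.5048, -0.785], [0.4549, 0.6397, -0.6195]], 't': [-0.454, 0.2823, 0.9714]}
side fixture 0.75 [342. 241. 112.  77.]
side knob 0.64 [341. 213.   9.  16.]
side knob 0.2 [447. 352.  80.  82.]
side lock_grip 0.8 [328. 213.  28.  20.]
side lock_grip 0.46 [341. 211.   7.  14.]
wrist {'intrinsics': [[309.7069, 0.0, 319.3999], [0.0, 309.7069, 194.972], [0.0, 0.0, 1.0]], 'mount': [[0.0013, -0.9612, -0.2757, 0.0699], [1.0, 0.0016, -0.0007, 0.0007], [0.0012, -0.2757, 0.9612, -0.1419], [0.0, 0.0, 0.0, 1.0]]}
wrist fixture 0.65 [341. 220. 198. 233.]
wrist knob 0.24 [339. 217. 200. 228.]
wrist lock_grip 0.77 [347. 231.  72.  97.]
```

View pics/scene0.png

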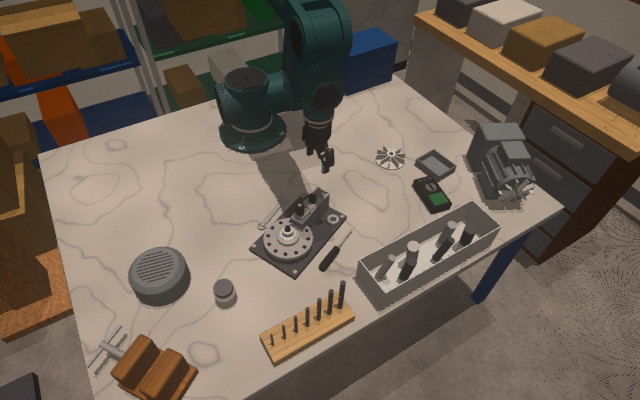

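View pics/wrist0.png

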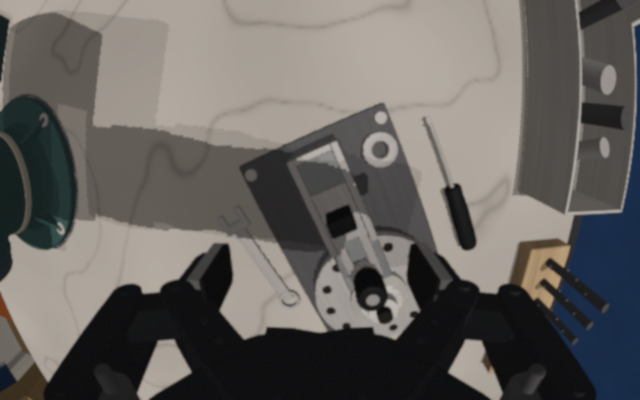

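The wrist picture shows the knob top at about (373,297), the lock block at about (341,220), and base plate far corners at (242,168) and (383,104).

```bash
cat >h.py <<'E'
from bench import ctrl, viewer
import numpy as np
def px(u,v,z,s=None):
    s=s or ctrl.read_state(); k=viewer.get_calibration("wrist"); K=np.array(k["intrinsics"]);M=np.array(k["mount"])
    d=np.array([u-K[0,2],v-K[1,2]])/K[0,0]; th=np.hypot(*d); r=np.r_[np.sin(th)*d/th,np.cos(th)]
    R=np.array(s["tcp_rot"]); o=R@M[:3,3]+s["tcp_pos"]; r=R@M[:3,:3]@r
    return o+r*(z-o[2])/r[2]
E
python3 - <<'E'
from h import *
for n,u,v,z in [("knobtop",373,299,.148),("locktop",340,220,.1315),("c1",242,168,.015),("c2",383,104,.015)]: print(n,px(u,v,z).round(4))
a=px(242,168,.015);b=px(383,104,.015)
import math
d=a-b; print(np.linalg.norm(d),math.degrees(math.atan2(d[1],d[0])))
k=px(373,299,.148);l=px(340,220,.1315);d=l-k;print(np.linalg.norm(d[:2]),math.degrees(math.atan2(d[1],d[0])))
E
```

```text
knobtop [ 0.5731 -0.0903  0.148 ]
locktop [ 0.5428 -0.0211  0.1315]
c1 [0.4324 0.0007 0.015 ]
c2 [0.5988 0.0767 0.015 ]
0.18291402783996696 -155.47681030089453
0.07551463004907497 113.66404185647289
```

```bash
python3 - <<'E'
import cv2
a=cv2.imread("pics/wrist0.png")[90:340,220:460];cv2.imwrite("pics/c.png",cv2.resize(a,None,fx=2.4,fy=2.4,interpolation=cv2.INTER_CUBIC))
E
```

```text
(no output)
```

View pics/c.png

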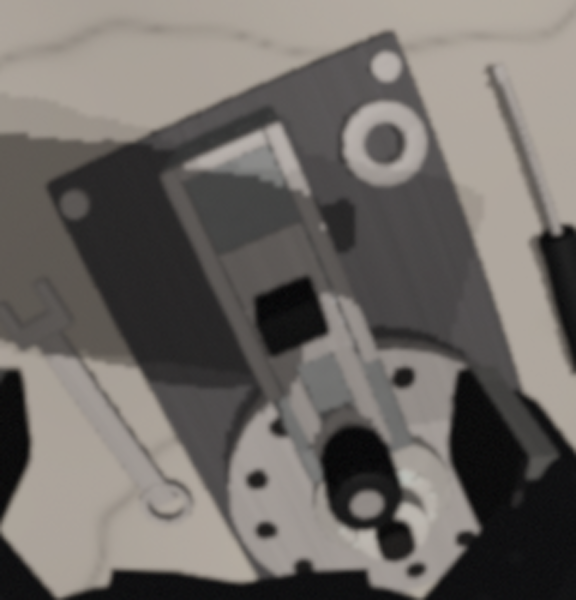

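```bash
python3 - <<'E'
from h import *
import math
l=px(341.7,227.5,.1315);k=px(371.7,299,.148);print(l,k,np.linalg.norm((l-k)[:2]),math.degrees(math.atan2(*(l-k)[1::-1])))
print((l-ctrl.read_state()['tcp_pos'])/.4)
E
```

```text
[ 0.54437605 -0.02785513  0.1315    ] [ 0.57191502 -0.09020669  0.148     ] 0.06816238890428075 113.8297321698628
[ 0.04843127 -0.06961007 -0.24944496]
```

```bash
python3 -m inch '{"linear":[[0.02,-0.03,-0.03],[0.04,-0.06,-0.07],[0.048,-0.07,-0.1],[0.048,-0.07,-0.1],[0.048,-0.07,-0.1]],"dr":[[0,0,0.1],[0,0,0.2],[0,0,0.27],[0,0,0.27],[0,0,0.27]],"jaw":[-1,-1,-1,-1,-1]}' 40
python3 - <<'E'
from h import *
import cv2
s=ctrl.read_state();print(s['time'],s['tcp_pos'],s['tcp_rot'],s['qpos'])
im=viewer.read_camera("wrist");cv2.imwrite("pics/w1.png",im[:,:,::-1])
for n in("knob","lock_grip"):
    for d in viewer.masks_of("wrist",n)[:2]: print(n,d['p'],d['rect'])
E
```

```text
time: 1.23
tcp_pos: [0.5442, -0.0279, 0.1918]
tcp_rot: [[-0.409, 0.912, 0.0], [0.912, 0.409, -0.0], [-0.0, 0.0, -1.0]]
ft_force: [-0.7, 0.3, -0.0]
grip_width: 0.0853
gripper_force: 0.0
1.225 [ 0.54423413 -0.02786358  0.19176856] [[-4.09292635e-01  9.12403079e-01  4.01250464e-04]
 [ 9.12403147e-01  4.09292678e-01 -2.68253245e-05]
 [-1.88704386e-04  3.55122779e-04 -9.99999919e-01]] [-2.00743887e-01  3.11525775e-01 -8.64539253e-02  1.17241808e+00
  5.37220420e-05  9.48373758e-01]
lock_grip 0.8 [320.2, 220.7, 42.9, 111.2]
```

View pics/w1.png

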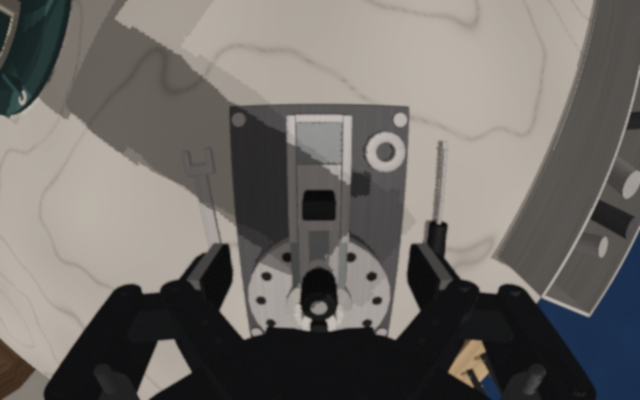

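Fixture is now square in the picture; lock block top at about (319,212), knob top at about (319,307), both centred between the fingers.

```bash
python3 - <<'E'
from h import *
s=ctrl.read_state();R=np.array(s['tcp_rot'])
for u,v,z in [(319,211,.1315),(319,307,.148),(231,107,.015),(408,107,.015)]:
    p=px(u,v,z); print(p.round(4),(R.T@(p-s['tcp_pos'])).round(4))
E
```

```text
[ 0.5446 -0.0275  0.1315] [0.0002 0.0003 0.0604]
[ 0.573  -0.0905  0.148 ] [-0.0689  0.0004  0.0439]
[0.4304 0.0016 0.015 ] [ 0.0737 -0.0919  0.1768]
[0.5986 0.0776 0.015 ] [0.0739 0.0927 0.1769]
```

```bash
python3 -m inch '{"linear":[[0,0,-0.1],[0,0,-0.18],[0,0,-0.213],[0,0,-0.213],[0,0,-0.213],[0,0,-0.213],[0,0,-0.213],[0,0,-0.213],[0,0,-0.213]],"dr":[[0,0,0],[0,0,0],[0,0,0],[0,0,0],[0,0,0],[0,0,0],[0,0,0],[0,0,0],[0,0,0]],"jaw":[-1,-1,-1,0.7,1,1,1,1,1]}' 40
```

```text
time: 2.5
tcp_pos: [0.544, -0.0284, 0.1071]
tcp_rot: [[-0.411, 0.912, 0.0], [0.912, 0.411, -0.001], [-0.001, -0.0, -1.0]]
ft_force: [-6.7, -2.0, 11.9]
grip_width: 0.0232
gripper_force: 39.5
```

```bash
python3 -m inch '{"linear":[[-0.009,0.02,0.002],[-0.018,0.04,0.002],[-0.027,0.06,0.002],[-0.036,0.079,0.002],[-0.036,0.079,0.002],[-0.036,0.079,0.002]],"dr":[[0,0,0],[0,0,0],[0,0,0],[0,0,0],[0,0,0],[0,0,0]],"jaw":[1,1,1,1,1,1]}'
```

```text
time: 3.25
tcp_pos: [0.5306, 0.0016, 0.1073]
tcp_rot: [[-0.41, 0.912, 0.001], [0.912, 0.41, -0.005], [-0.005, -0.001, -1.0]]
ft_force: [2.0, -19.9, -2.3]
grip_width: 0.0228
gripper_force: 42.1
```

```bash
python3 -m inch '{"linear":[[0.001,-0.002,0],[0.001,-0.002,0],[0.001,-0.002,0],[0.001,-0.002,0],[0.001,-0.002,0.08],[0.001,-0.002,0.16],[0.001,-0.002,0.21],[0.001,-0.002,0.21]],"dr":[[0,0,0],[0,0,0],[0,0,0],[0,0,0],[0,0,0],[0,0,0],[0,0,0],[0,0,0]],"jaw":[1,-1,-1,-1,-1,-1,-1,-1]}'
python3 - <<'E'
from h import *
import cv2
s=ctrl.read_state()
im=viewer.read_camera("wrist");cv2.imwrite("pics/w2.png",im[:,:,::-1])
R=np.array(s['tcp_rot'])
print(s['tcp_pos'])
for d in viewer.masks_of("wrist","lock_grip")[:2]: print(d['p'],d['rect'])
E
```

```text
time: 4.25
tcp_pos: [0.5309, 0.0029, 0.1919]
tcp_rot: [[-0.412, 0.911, 0.002], [0.911, 0.412, -0.0], [-0.001, 0.002, -1.0]]
ft_force: [0.2, 0.1, -0.4]
grip_width: 0.0856
gripper_force: 0.0
[0.53090666 0.00285584 0.19194949]
0.64 [318.7, 226.6, 45.6, 119.3]
```

View pics/w2.png

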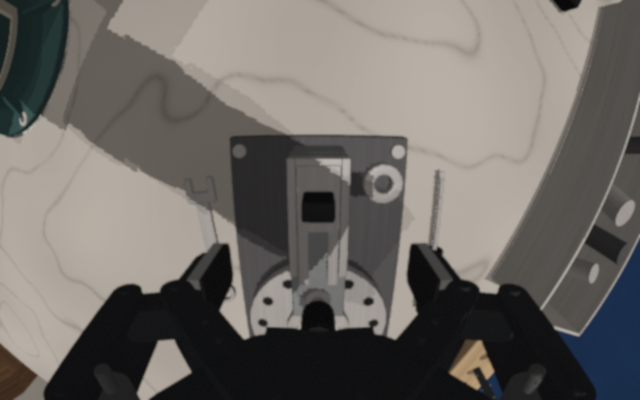

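The block moved to the end stop (top about (319,213)), and the knob is at about (319,318).

```bash
python3 -m inch '{"linear":[[0.05,-0.11,0],[0.09,-0.2,0],[0.104,-0.233,0],[0.104,-0.233,0],[0.104,-0.233,-0.1],[0.104,-0.233,-0.17],[0.104,-0.233,-0.193],[0.104,-0.233,-0.193]],"dr":[[0,0,0],[0,0,0],[0,0,0],[0,0,0],[0,0,0],[0,0,0],[0,0,0],[0,0,0]],"jaw":[-1,-1,-1,-1,-1,-1,-1,-1]}' 60
python3 -m inch '{"linear":[[0,0,0],[0,0,0],[0,0,0],[0,0,0],[0,0,0],[0,0,0]],"dr":[[0,0,0],[0,0,0],[0,0,0],[0,0,0],[0,0,0],[0,0,0]],"jaw":[0.5,1,1,1,1,1]}' 60
```

```text
time: 5.35
tcp_pos: [0.5715, -0.0897, 0.1139]
tcp_rot: [[-0.412, 0.911, -0.0], [0.911, 0.412, 0.0], [0.0, -0.0, -1.0]]
ft_force: [0.2, 0.2, 0.6]
grip_width: 0.0856
gripper_force: 0.0
time: 6.1
tcp_pos: [0.5717, -0.0906, 0.1142]
tcp_rot: [[-0.411, 0.911, 0.0], [0.911, 0.411, -0.001], [-0.001, 0.0, -1.0]]
ft_force: [-2.8, -1.2, 6.9]
grip_width: 0.0268
gripper_force: 58.8
```

```bash
python3 -m inch '{"linear":[[0,0,0.015],[0,0,0.03],[0,0,0.045],[0,0,0.058],[0,0,0.062],[0,0,0.062],[0,0,0.062]],"dr":[[0,0,0],[0,0,0],[0,0,0],[0,0,0],[0,0,0],[0,0,0],[0,0,0]],"jaw":[1,1,1,1,1,1,1]}' 60
```

```text
time: 6.98
tcp_pos: [0.5716, -0.0905, 0.1383]
tcp_rot: [[-0.411, 0.911, -0.0], [0.911, 0.411, -0.0], [-0.0, -0.001, -1.0]]
ft_force: [-0.5, -5.5, -9.6]
grip_width: 0.0266
gripper_force: 59.6
```

```bash
python3 -m inch '{"linear":[[0,0,0.004],[0,0,0.004],[0,0,0.004]],"dr":[[0,0,0],[0,0,0],[0,0,0]],"jaw":[1,1,1]}' 80
python3 - <<'E'
from h import *
import cv2
a=viewer.read_camera("side");b=viewer.read_camera("scene");w=viewer.read_camera("wrist")
f=lambda i,x,y:cv2.resize(i[y:y+100,x:x+130,::-1],(390,300),interpolation=cv2.INTER_CUBIC)
cv2.imwrite("pics/end.png",np.vstack([np.hstack([f(a,280,160),f(b,240,170)]),cv2.resize(w[:,:,::-1],(480,300))[:,:].copy() if 0 else np.hstack([cv2.resize(w[:,:,::-1],(480,300)),np.zeros((300,300,3),np.uint8)])]))
E
```

```text
time: 7.35
tcp_pos: [0.5717, -0.0905, 0.1394]
tcp_rot: [[-0.411, 0.911, -0.001], [0.911, 0.411, -0.0], [0.0, -0.001, -1.0]]
ft_force: [2.4, -6.3, -14.3]
grip_width: 0.0263
gripper_force: 81.8
```

View pics/end.png

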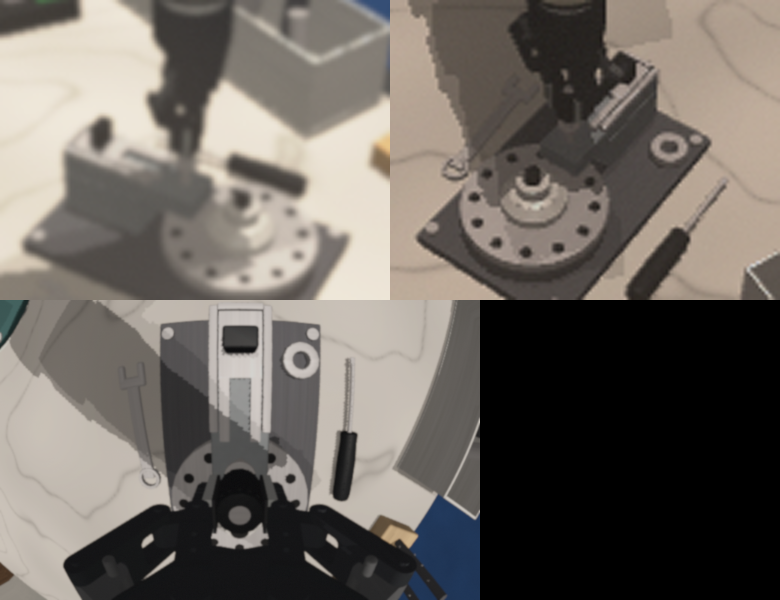

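The knob is held between the fingers (top at about (240,515) in the collage), the slide is at the far end and the bystanders look undisturbed. One check of the knob's height, and I hand in if it agrees.

```bash
python3 - <<'E'
from h import *
s=ctrl.read_state();R=np.array(s['tcp_rot'])
e={z:(R.T@(px(319,287,z)-s['tcp_pos']))[0] for z in (.148,.16,.173)}
print(e,s['ft_force'],s['gripper_force'])
if abs(e[.173])<abs(e[.16]): print(ctrl.close_job())
E
```

```text
{0.148: np.float64(-0.0169948178463258), 0.16: np.float64(-0.009204163804530223), 0.173: np.float64(-0.0007642885925850734)} [  1.62287436  -5.21481569 -14.1844353 ] 81.75267577171326
the job is handed in; nothing more can be done
None
```

I slid the lock slide to its end stop, pulled the knob up about 25 mm to its stop and handed the job in at about 7.5 s with the gripper still holding the knob at about 82 N; the other things on the bench looked undisturbed, and no verdict came back.

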